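Seat the splined hub on the drive shaft

TASK

Fit the coupling hub with the toothed (splined) bore onto the upright splined shaft of the white drive unit: match the teeth, rock it a little about the shaft if they do not mesh at once, and push it down until it sits fully home on the shoulder, then let go. Leave the two sleeves with smooth bores where they stand.

Things in the scene. Friction and masses are not known exactly. Their poses are not given: they have to be found in the camera images.
- hub: Steel hub to fit, upright on the bench: hexagonal tube 46 mm across outer flats (53 corners), 45 mm tall, 0.25-0.5 kg, open at both ends, inner wall faces 17.5 mm from the axis. Six teeth inside, full height, 3.5 mm wide, reaching in to 12 mm from the axis, in the middle of each flat. Flats and teeth lie at 0, 60, 120... degrees from its x axis. Origin: centre of underside, z up.
- shaft_seat (a point): Foot of the fixed upright shaft: on its axis, top of a shoulder (54 mm disc, 8 tall) on a fixed white case (70 tall; from the axis -45 to 105 mm in x, 65 either side in y). 78 mm above bench, z up. Shaft: 40 mm tall, 19 mm core, six 4.5 mm teeth out to 15 mm from axis at 30, 90, 150... degrees from x. Hub meshes at equal yaw, modulo 60 (play 10 deg, 2 mm); home, its origin is here.
- hex_sleeve: A bystander, to be left alone: a steel hexagonal sleeve of the same outer size as the hub (46 mm across flats, 45 mm tall), but with a smooth hexagonal bore 22 mm across flats, without teeth, too narrow for the shaft. Origin at the centre of its underside.
- collar: A bystander, to be left alone: a round steel collar, 46 mm in diameter, 45 mm tall, with a smooth round bore of 24 mm, too narrow for the shaft. Origin at the centre of its underside.
There are look-alikes about, which are no part of the job. Of the things shaped like the part that bears shaft_seat, the white one is meant.

How it is judged:
By the outcome, as a careful person would: the job done as asked, in the order asked, and still so for the second after the job is handed in, with the robot touching nothing.
It also fails if it takes over 35 s, if anything falls off the work surface, if the arm or the gripper's body presses on something with over 40 N, if the wrist force passes 120 N, or if a joint passes its speed limit or range.

ROBOT

A 6-joint arm with a two-finger parallel gripper is mounted at the origin on the work surface. World frame = base frame: x ahead of the robot, y to its left, z up, the work surface at z = 0. Lengths are in m, angles in rad, forces in N, time in s.
With the tool pointing down it reaches from about 0.375 to 0.9 m from the base axis. Payload 3.1 kg.
Tool frame: the origin (TCP) lies at the very end of the fingers, on their centre line; the grasp point (between the pads) lies 19 mm behind it (manip.pinch_z is the distance from the TCP to the grasp point, in m); z points along the fingers, y is the line along which they close (so a half turn about z gives the same grasp; the last joint's range is limited). The gripper opens to 85 mm and grips with 20 to 120 N. Pads are 22 mm wide; open, the fingers measure 114 mm over their backs; the gripper's body (76 mm by 85 mm) begins 54 mm behind the grasp point. The pads swing forward as they close: fully open they stand 13 mm farther back than shut.
Start: joints at [0.98, 0.527, 1.433, -0, 1.181, -0.178], TCP at [0.251, 0.572, 0.231] pointing down, gripper open.
Joint ranges: [-3.08, 3.08], [-0.75, 2.2], [0.22, 2.44], [-1.43, 4.57], [0, 2.65], [-2.85, 2.85]. Speed limits (rad/s): [2.79, 2.79, 3.14, 3.14, 3.14, 3.14].

INTERFACE

Orientations are given as a unit quaternion [x, y, z, w].
In Python, from station import manip gives the robot as it stands.
- The arm moves only by the tool servo_tool, never from a script. Its argument "commands" is one flat list of numbers, 7 for each row, row after row: the shift along the tool's x, y, z each as a share of 500 mm, from -1 to 1, then the turn, a rotation vector about the tool's x, y, z each as a share of 360 degrees, from -1 to 1, then the opening, from -1 (shut) to 1 (fully open). In form: [dx, dy, dz, rx, ry, rz, claw, dx, dy, dz, rx, ry, rz, claw, ...]. A call has 1 to 12 rows; each row shifts and turns the commanded pose from where the row before left it, along the tool's axes as they then stand; what a row does not reach is not made up. A row lasts 1/12 s, in which the tool goes at most 41.7 mm and 7.16 degrees, less where a joint would pass 70% of its speed; a pose out of reach is approached as far as the arm can. A call with a number of a shift or a turn outside -1 to 1 is refused whole. A call with a gripper value outside its range is refused whole. The fingers move at their own pace and stop on an object; "force" is the grip in N (left out, the last holds). Time passes only in rows, so rows that do not move let the fingers close. It gives the time, the measured TCP pose, the force, the opening and the grip force at its end, in the units of the state.
- manip.sense(): the state, without advancing time (a new reading comes with each control period).
- manip.snapshot(name): name is "scene" or "top" or "wrist"; returns a dict with "img" (400x640x3 uint8, red, green, blue), "mtx" (3x3 intrinsics, pixels), "world_to_cam" (4x4, takes a point from world to camera coordinates). Camera axes: x right, y up, looking along -z (the intrinsics and any distortion apply to the point x, -y, -z); pixel columns grow to the right and rows downward; lengths in m; the calibration is good to about 2 mm. A picture is of the moment at which its call begins. There is no depth.
- manip.sign_off(): hands the job in; it is judged then, once.
Trained networks look in a picture, given as the dict that the camera call returned (one of the last four; its "shot" number tells which), for a name from the list of things; names that differ only in an ending like _2 or _b are one class to them, and where a whole thing is asked for, a point or a joint stands for the part that bears it (a point fixed in the world has none). Each returns a list of dicts, best first, with "conf" (0 to 1); they miss things now and then, are a little off and sometimes report something else, mostly with a low value. They report only what shows in the picture. A call takes as long as a camera call. They do not tell look-alikes from the thing itself.
- manip.look_for(picture, query): "box" ([left, top, width, height] in pixels, round what is visible of it).
- manip.silhouettes(picture, query): "pixels" (400x640 bool, what is visible of it) and "box" ([left, top, width, height] in pixels, round what is visible of it).
The state is a dict: "t": time; "q": joint angles; "qd": joint speeds; "tau": joint torques, N m; "tcp_pos": TCP position; "tool_rot": TCP orientation; "force": force on the tool from outside, world axes, zero at the start; "ft_torque": the same for the moment, N m; "finger_gap": opening from 0.0 (shut) to 1.0 (fully open); "gripper_force": force on a finger pad.
Only numpy, scipy, OpenCV 4.12 (cv2) and the standard library are available. Lean on these libraries where they do the work, as an engineer would, in place of code of your own. Each camera call takes 0.05 s, during which the arm holds its last target. There are 200 camera calls.

## Working session

There is one attempt and no reset: what is moved stays moved. The work goes in short steps, Python scripts to look and compute and a tool call to move; the robot and the scene stay as the last step left them, time stands still between calls to the robot, and variables do not carry over. Pictures are saved under pics/ and viewed, at most 10 in all, crops included, and the job is handed in when it is done.

Besides the shell and the picture viewer there is one more tool, called after "Request:" as name(argument=value, ...), one argument or row to a line, values as JSON. servo_tool: Moves the arm, as the interface text tells. Its arguments: {"type":"object","properties":{"commands":{"type":"array"},"force":{"type":"number"}},"required":["commands"]}

```bash
mkdir -p pics; cat > h.py <<'E'
import numpy as np, cv2
from station import manip
def save(s,n,crop=None,k=1):
    im=s["img"][...,::-1]
    if crop: x,y,w,h=crop; im=im[y:y+h,x:x+w]
    cv2.imwrite(f"pics/{n}.png",cv2.resize(im,None,fx=k,fy=k,interpolation=cv2.INTER_CUBIC))
def ray(s,uv):
    K,T=s["mtx"],s["world_to_cam"]
    d=np.linalg.inv(K)@[uv[0],uv[1],1]; d=np.array([d[0],-d[1],-d[2]])
    R=T[:3,:3]; return -R.T@T[:3,3], R.T@d
def at_z(s,uv,z):
    c,d=ray(s,uv); return c+d*(z-c[2])/d[2]
def proj(s,p):
    c=s["world_to_cam"]@np.append(p,1); c=s["mtx"]@[c[0],-c[1],-c[2]]; return c[:2]/c[2]
E
python3 - <<'E'
from h import *
for n in ("top","scene"):
    s=manip.snapshot(n); save(s,n)
    print(n,[k for k in s], (-s["world_to_cam"][:3,:3].T@s["world_to_cam"][:3,3]).round(3))
    for q in("hub","shaft_seat","hex_sleeve","collar"):
        for d in manip.look_for(s,q)[:4]:
            b=d["box"]; print(n,q,round(d["conf"],2),np.round(b),at_z(s,(b[0]+b[2]/2,b[1]+b[3]/2),.045).round(3))
print(manip.sense()); print(manip.pinch_z)
E
```

```text
top ['img', 'mtx', 'world_to_cam', 'shot'] [0.436 0.041 1.221]
top hub 0.51 [350. 204.  22.  16.] [ 0.487 -0.047  0.045]
top shaft_seat 0.81 [188.  70.  78.  68.] [0.778 0.329 0.045]
top shaft_seat 0.66 [232. 153.  72.  72.] [0.543 0.208 0.045]
top shaft_seat 0.55 [223. 246.  72.  68.] [0.299 0.226 0.045]
top hex_sleeve 0.55 [415. 208.  21.  17.] [ 0.477 -0.222  0.045]
scene ['img', 'mtx', 'world_to_cam', 'shot'] [1.233 0.407 0.677]
scene hub 0.84 [283. 192.  18.  21.] [ 0.521 -0.027  0.045]
scene shaft_seat 0.87 [370. 165.  64.  57.] [0.321 0.24  0.045]
scene shaft_seat 0.76 [331. 278. 101. 102.] [0.795 0.339 0.045]
scene shaft_seat 0.56 [331. 207.  77.  73.] [0.573 0.23  0.045]
scene hex_sleeve 0.75 [239. 175.  18.  18.] [ 0.504 -0.195  0.045]
scene collar 0.83 [244. 216.  21.  21.] [ 0.657 -0.064  0.045]
{'t': 0.5, 'q': array([ 9.79518114e-01,  5.27577339e-01,  1.43274668e+00,  1.80725586e-05,
        1.18141806e+00, -1.78509527e-01]), 'qd': array([-0.0010593 , -0.00211082, -0.00012236, -0.00022803,  0.00104307,
        0.00041133]), 'tau': array([-3.91914846e-04, -4.41910779e+01, -1.78223044e+01, -2.88330648e-04,
        1.90877130e-03, -2.00275593e-05]), 'tcp_pos': array([0.25065924, 0.5724731 , 0.23124794]), 'tool_rot': array([ 2.04925678e-01,  9.78777534e-01, -6.61097284e-05, -3.58004465e-05]), 'force': array([-0.26986123,  0.64827857, -0.11441541]), 'ft_torque': array([-0.01685139,  0.01575958,  0.01087658]), 'gripper_force': 0.0, 'finger_gap': 1.0001662688050879}
0.0187
```

View pics/top.png

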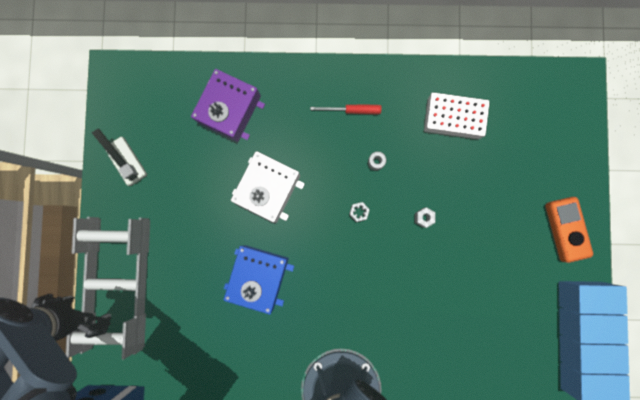

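View pics/scene.png

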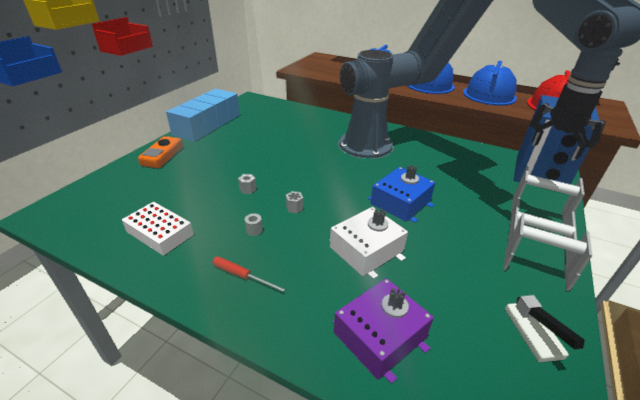

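The top view shows three things that could be the hub: a toothed ring at (360,212), a smooth hexagonal ring at (426,217) and a round ring at (377,160). It also shows three units with shafts: purple (217,110), white (259,196) and blue (250,292). By the description I want the toothed ring at (360,212) and the white unit's shaft at (259,196). I'll check both in one close crop.

```bash
python3 - <<'E'
from h import *
s=manip.snapshot("top"); save(s,"crop",(225,140,220,95),3.6)
for d in manip.silhouettes(s,"hub")[:2]:
    v,u=np.nonzero(d["pixels"]); print("hub",d["conf"],u.mean(),v.mean(),at_z(s,(u.mean(),v.mean()),.04))
for uv in((259,196),(360,212)): print(uv,at_z(s,uv,.078),at_z(s,uv,.118),at_z(s,uv,.045))
E
```

```text
hub 0.43 358.0425531914894 210.63120567375887 [ 0.49060414 -0.03958961  0.04      ]
(259, 196) [0.52257864 0.2260937  0.078     ] [0.51956565 0.21962109 0.118     ] [0.52506436 0.23143361 0.045     ]
(360, 212) [ 0.48534561 -0.04221137  0.078     ] [ 0.48363568 -0.03929395  0.118     ] [ 0.48675629 -0.04461825  0.045     ]
```

View pics/crop.png

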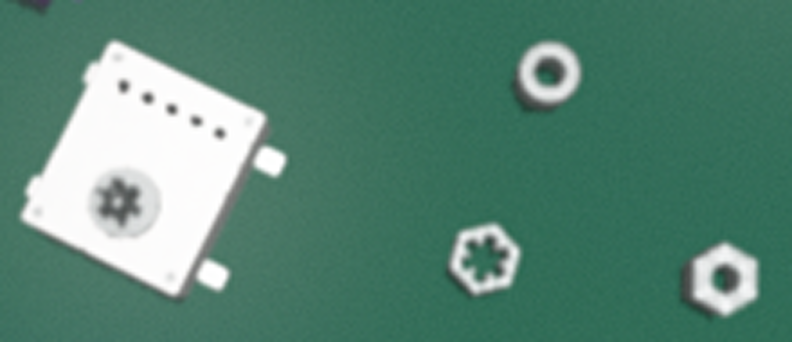

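The crop confirms both choices. The toothed ring at crop (484,259) is the hub, and the white unit's splined shaft stands on its shoulder at crop (125,203). The ring at (725,280) is the smooth hexagonal sleeve and the one at (549,73) is the round collar. I'm moving above the hub.

Request:
servo_tool(
  commands=[-0.05,-0.05,-0.03,0,0,0,1,-0.054,-0.055,-0.03,0,0,0,1,-0.054,-0.055,-0.02,0,0,0,1,-0.054,-0.055,-0.02,0,0,0,1,-0.055,-0.055,-0.02,0,0,0,1,-0.055,-0.055,-0.02,0,0,0,1,-0.055,-0.055,0,0,0,0,1,-0.055,-0.055,0,0,0,0,1,-0.055,-0.055,0,0,0,0,1,-0.055,-0.055,0,0,0,0,1,-0.055,-0.055,0,0,0,0,1,-0.055,-0.055,0,0,0,0,1],
)

```text
t: 1.6
tcp_pos: [0.4183, 0.1399, 0.3017]
tool_rot: [0.205, 0.979, 0.0, 0.001]
force: [0.6, 1.0, 0.2]
finger_gap: 1.0
gripper_force: 0.0
```

Request:
servo_tool(
  commands=[-0.055,-0.055,0,0,0,0,1,-0.055,-0.055,0,0,0,0,1,-0.055,-0.055,0,0,0,0,1,-0.055,-0.055,0,0,0,0,1,-0.055,-0.055,0,0,0,0,1,0,0,0,0,0,-0.014,1,0,0,0,0,0,-0.014,1,0,0,0,0,0,-0.014,1,0,0,0,0,0,0,1],
)

```text
t: 2.35
tcp_pos: [0.4887, -0.0399, 0.3013]
tool_rot: [0.074, 0.997, 0.0, -0.0]
force: [0.8, 1.1, 0.9]
finger_gap: 1.0
gripper_force: 0.0
```

```bash
cat >> h.py <<'E'
from scipy.spatial.transform import Rotation as Ro
def st():
    s=manip.sense(); R=Ro.from_quat(s["tool_rot"]).as_matrix()
    print("t",round(s["t"],2),"tcp",s["tcp_pos"].round(4),"yawY",np.degrees(np.arctan2(R[1,1],R[0,1])).round(2),"z",R[:,2].round(4),"F",s["force"].round(1),"M",s["ft_torque"].round(2),"gap",round(s["finger_gap"],3),"g",round(s["gripper_force"],1)); return s,R
E
python3 - <<'E'
from h import *
st(); s=manip.snapshot("wrist"); save(s,"w1")
for q in("hub","shaft_seat"):
  for d in manip.look_for(s,q)[:3]: print(q,d)
print(proj(s,[.487,-.043,.045]))
E
```

```text
t 2.35 tcp [ 0.4887 -0.0399  0.3013] yawY 81.49 z [-0.  0. -1.] F [0.8 1.1 0.9] M [-0.    0.   -0.02] gap 1.0 g 0.0
hub {'box': [297.8, 144.5, 36.5, 40.2], 'conf': 0.87}
shaft_seat {'box': [435.4, 0.0, 161.1, 57.8], 'conf': 0.89}
shaft_seat {'box': [423.7, 114.4, 168.4, 133.2], 'conf': 0.8}
shaft_seat {'box': [497.0, 247.2, 143.0, 112.3], 'conf': 0.63}
[317.17168011 165.35658188]
```

View pics/w1.png

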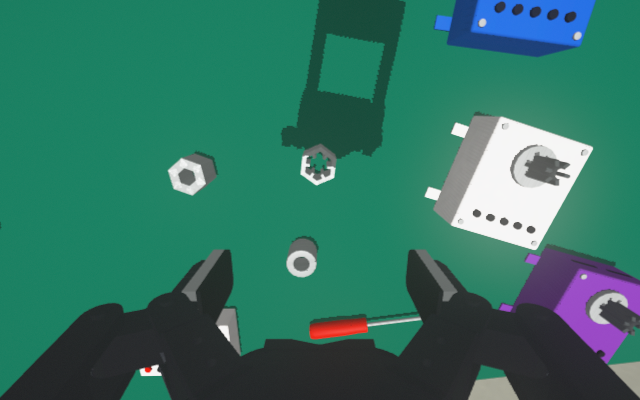

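The wrist view shows the hub at (318,165) and the white unit's shaft foot at about (533,167). The hex sleeve is at (187,176) and the collar at (301,263). Next I'll fit the hub's pose and the white case's top.

```bash
cat >> h.py <<'E'
from scipy.optimize import minimize
def hexpts(x,y,a,z,h=.045,r=.0266):
    t=np.radians(a+30+60*np.arange(6)); P=np.c_[x+r*np.cos(t),y+r*np.sin(t)]
    return [np.r_[p,zz] for p in P for zz in(z,z+h)]
def fit_hub(s,x,y,z=0):
    d=manip.silhouettes(s,"hub")[0]; m=d["pixels"].astype(np.uint8)
    c=max(cv2.findContours(m,0,1)[0],key=cv2.contourArea); k=8
    M=np.zeros((400*k//4,640*k//4),np.uint8)
    b=cv2.boundingRect(c); o=np.array(b[:2])-5; W=(b[2]+10)*k; H=(b[3]+10)*k
    tgt=np.zeros((H,W),np.uint8); tgt=cv2.resize(cv2.drawContours(np.zeros((400,640),np.uint8),[cv2.convexHull(c)],-1,1,-1)[o[1]:o[1]+b[3]+10,o[0]:o[0]+b[2]+10],(W,H),interpolation=cv2.INTER_NEAREST)
    def f(p):
        q=np.array([proj(s,v) for v in hexpts(x+p[0]/1e3,y+p[1]/1e3,p[2],z)])
        h=cv2.convexHull(((q-o+.5)*k).astype(np.int32)); i=cv2.fillConvexPoly(np.zeros_like(tgt),h,1)
        return 1-(i&tgt).sum()/(i|tgt).sum()
    B=min((minimize(f,[0,0,a],method="Nelder-Mead",options=dict(initial_simplex=[[0,0,a],[4,0,a],[0,4,a],[0,0,a+12]])) for a in(0,15,30,45)),key=lambda r:r.fun)
    print("hub",d["conf"],(x+B.x[0]/1e3).round(4),(y+B.x[1]/1e3).round(4),"yaw%60",B.x[2]%60,"1-iou",B.fun)
def fit_case(s,x,y):
    hsv=cv2.cvtColor(s["img"],cv2.COLOR_RGB2HSV); u,v=proj(s,[x,y,.07])
    m=((hsv[...,2]>215)&(hsv[...,1]<40)).astype(np.uint8)
    n,l,_,_=cv2.connectedComponentsWithStats(cv2.morphologyEx(m,cv2.MORPH_OPEN,np.ones((3,3))))
    L=l[max(0,int(v)-40):int(v)+40,max(0,int(u)-40):int(u)+40]; i=np.bincount(L[L>0]).argmax()
    c=np.concatenate(cv2.findContours((l==i).astype(np.uint8),0,1)[0])[:,0]
    w=np.array([at_z(s,p,.07)[:2] for p in c]); r=cv2.minAreaRect((w*1000).astype(np.float32)); bx=cv2.boxPoints(r)
    print("rect",np.round(r[0],1),np.round(r[1],1))
    C=np.array(r[0]); e=[bx[1]-bx[0],bx[2]-bx[1]]; e=max(e,key=np.linalg.norm); e=e/np.linalg.norm(e)
    g=np.array([x,y])*1e3-C
    if g@e>0:e=-e
    print("case seat",(C-30*e).round(1),"yaw",np.degrees(np.arctan2(e[1],e[0])),"vs",x,y)
E
python3 - <<'E'
from h import *
for n in("wrist","top"):
    s=manip.snapshot(n); fit_hub(s,.487,-.043); fit_case(s,.522,.226)
E
```

```text
hub 0.98 0.4883 -0.0419 yaw%60 14.74781125989945 1-iou 0.033324956720835464
rect [550.4 213.8] [129.  148.4]
case seat [523.3 226.6] yaw -25.338696 vs 0.522 0.226
hub 0.58 0.4891 -0.0446 yaw%60 19.39485379396243 1-iou 0.7618361836183618
rect [551.8 215.8] [133.3 147.4]
case seat [524.7 228.6] yaw -25.302334 vs 0.522 0.226
```

Request:
servo_tool(
  commands=[0,0,0.03,0,0,0.018,1,0,-0.004,0.07,0,0,0,1,0,0,0.07,0,0,0,1,0,0,0.07,0,0,0,1,0,0,0.03,0,0,0,1,0,0,0,0,0,0,1],
)

```text
t: 3.2
tcp_pos: [0.4855, -0.0404, 0.163]
tool_rot: [0.131, 0.991, 0.001, -0.004]
force: [-0.7, 0.3, -0.1]
finger_gap: 0.997
gripper_force: 0.0
```

```bash
python3 - <<'E'
from h import *
st(); s=manip.snapshot("wrist"); save(s,"w2"); fit_hub(s,.4883,-.042)
E
```

```text
t 3.2 tcp [ 0.4855 -0.0404  0.163 ] yawY 74.97 z [-0.008   0.0026 -1.    ] F [-0.7  0.3 -0.1] M [ 0.01 -0.03 -0.05] gap 0.997 g 0.0
hub 0.68 0.4887 -0.0417 yaw%60 15.80438244628239 1-iou 0.037408820183363445
```

View pics/w2.png

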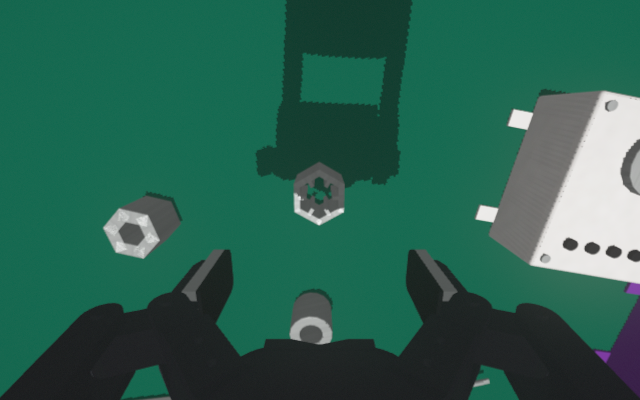

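The hub sits midway between the fingers at (319,193), with two flats facing the pads. Both yaw fits agree, at about 15 degrees. I'll re-read the settled pose before going down.

```bash
python3 -c "
from h import *
st(); s=manip.snapshot('wrist'); s,R=st(); print(R.T@(np.array([.4887,-.0417,.012])-s['tcp_pos'])/.5)"
```

```text
t 3.3 tcp [ 0.4884 -0.0413  0.1663] yawY 74.99 z [-5.e-04  1.e-04 -1.e+00] F [0.3 1.5 0.4] M [ 0.04 -0.03  0.  ] gap 1.0 g 0.0
t 3.35 tcp [ 0.4892 -0.0415  0.1672] yawY 74.99 z [ 1.9e-03 -6.0e-04 -1.0e+00] F [-1.1 -0.4  0.3] M [ 0.03 -0.    0.05] gap 1.002 g 0.0
[ 0.00156515 -0.00055927  0.31045138]
```

Request:
servo_tool(
  commands=[0,0,0.04,0,0,0,1,0,0,0.06,0,0,0,1,0,0,0.06,0,0,0,1,0,0,0.06,0,0,0,1,0,0,0.05,0,0,0,1,0,0,0.025,0,0,0,1,0,0,0.01,0,0,0,1,0,0,0,0,0,0,1,0,0,0,0,0,0,0,0,0,0,0,0,0,-1,0,0,0,0,0,0,-1,0,0,0,0,0,0,-1],
  force=60,
)

```text
t: 4.35
tcp_pos: [0.4892, -0.0417, 0.0153]
tool_rot: [0.13, 0.991, -0.0, 0.002]
force: [-0.0, -1.1, 4.7]
finger_gap: 0.528
gripper_force: 61.8
```

Request:
servo_tool(
  commands=[0,0,0,0,0,0,-1,0,0,0,0,0,0,-1,0,0,0,0,0,0,-1,0,0,0,0,0,0,-1],
)

```text
t: 4.68
tcp_pos: [0.4892, -0.0417, 0.0153]
tool_rot: [0.131, 0.991, -0.0, 0.002]
force: [-0.7, -0.3, 5.7]
finger_gap: 0.53
gripper_force: 62.2
```

```bash
python3 -c "
from h import *
st()"
```

```text
t 4.68 tcp [ 0.4892 -0.0417  0.0153] yawY 75.0 z [ 0.003 -0.001 -1.   ] F [-0.7 -0.3  5.7] M [0.03 0.05 0.05] gap 0.53 g 62.2
```

Request:
servo_tool(
  commands=[0,0,-0.02,0,0,0,-1,0,0,-0.05,0,0,0,-1,0,0,-0.06,0,0,0,-1,0,0,-0.06,0,0,0,-1,0.004,0.03,-0.06,0,0,0,-1,0.01,0.06,-0.03,0,0,0,-1,0.01,0.07,-0.01,0,0,0,-1,0.01,0.07,-0.01,0,0,0,-1,0.01,0.07,0,0,0,0,-1,0.01,0.07,0,0,0,0,-1,0.01,0.07,0,0,0,0,-1,0.008,0.06,0,0,0,0,-1],
)

```text
t: 5.68
tcp_pos: [0.5171, 0.2117, 0.1644]
tool_rot: [0.13, 0.991, 0.0, -0.0]
force: [-0.4, -0.2, -3.6]
finger_gap: 0.526
gripper_force: 62.6
```

Request:
servo_tool(
  commands=[0,0.03,0,0,0,0,-1,0,0.008,0,0,0,-0.014,-1,0,0,0,0,0,-0.014,-1,0,0,0,0,0,-0.014,-1,0,0,0,0,0,-0.013,-1,0,0,0,0,0,0,-1],
)

```text
t: 6.18
tcp_pos: [0.5223, 0.2273, 0.1639]
tool_rot: [-0.042, 0.999, -0.0, -0.001]
force: [0.7, 0.9, -3.8]
finger_gap: 0.527
gripper_force: 62.7
```

```bash
python3 - <<'E'
from h import *
s=manip.snapshot("wrist");st(); save(s,"w3",(160,100,320,240),2); 
print(proj(s,[.524,.2275,.078]),proj(s,[.524,.2275,.118])); fit_hub(s,.524,.2275,.15)
s=manip.snapshot("top"); fit_case(s,.522,.226)
E
```

```text
t 6.23 tcp [0.5225 0.2273 0.1639] yawY 94.68 z [-1.e-03 -5.e-04 -1.e+00] F [-0.1  0.5 -3.5] M [-0.01 -0.03 -0.05] gap 0.53 g 62.7
[320.24276808 206.01735835] [320.41012663 223.91822852]
hub 0.85 0.5207 0.2265 yaw%60 34.710713316790276 1-iou 0.013599041965100533
rect [572.6 202.7] [127.5  98.1]
case seat [559.6 175.7] yaw 64.42981 vs 0.522 0.226
```

View pics/w3.png

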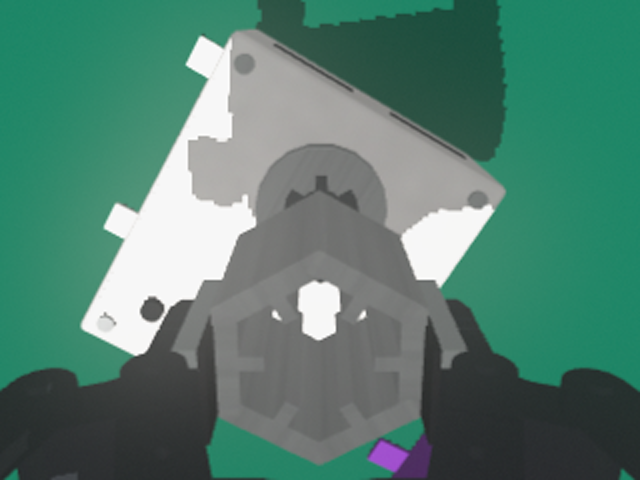

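The picture shows the held hub straight in the pads. Behind it, the shoulder arc tops out at crop (321,143) with its sides at x of about 257 and 386. One shaft tooth points straight up at (321,185), under a hub corner, so the yaw matches. I'll check the disc centre against the hub in this same view.

```bash
python3 - <<'E'
from h import *
s=manip.snapshot("wrist")
t=np.linspace(0,2*np.pi,180)
def edges(x,y):
    q=np.array([proj(s,[x+.027*np.cos(a),y+.027*np.sin(a),.078]) for a in t]); return np.array([q[:,0].min(),q[:,0].max(),q[:,1].min()])
m=np.array([288.5,353,171.7])
print(edges(.524,.2275))
from scipy.optimize import least_squares
r=least_squares(lambda p:edges(*p)-m,[.524,.2275],diff_step=1e-3);print(r.x,r.fun)
fit_hub(s,.522,.2275,.1486)
S=manip.sense();R=Ro.from_quat(S["tool_rot"]).as_matrix();print(S["tcp_pos"],R[:,:2])
E
```

```text
[286.91762934 353.38845445 172.72101334]
[0.52319918 0.22792036] [-1.0160776   1.01540191  0.0639517 ]
hub 0.73 0.5219 0.2266 yaw%60 34.61023986694873 1-iou 0.02555616223180357
[0.52296234 0.22750203 0.16389181] [[-9.96636826e-01 -8.19449203e-02]
 [-8.19448852e-02  9.96636852e-01]
 [ 2.70928178e-04 -1.20701275e-04]]
```

Request:
servo_tool(
  commands=[-0.002,0.001,0.02,0,0,0,-1,0,0,0.026,0,0,0,-1,0,0,0.006,0,0,0,-1,0,0,0.006,0,0,0,-1,0,0,0.006,0,0,0,-1,0,0,0.006,0,0,0,-1,0,0,0,0,0,0,-1],
)

```text
t: 7.02
tcp_pos: [0.5239, 0.2284, 0.1284]
tool_rot: [-0.042, 0.999, -0.0, -0.0]
force: [-0.1, -0.8, -3.7]
finger_gap: 0.525
gripper_force: 62.6
```

```bash
python3 -c "
from h import *
st()"
```

```text
t 7.02 tcp [0.5239 0.2284 0.1284] yawY 94.78 z [-6.e-04 -1.e-04 -1.e+00] F [-0.1 -0.8 -3.7] M [-0.01  0.03  0.03] gap 0.525 g 62.6
```

The hub has entered the spline with no contact force. I'll keep lowering it.

Request:
servo_tool(
  commands=[0,0,0.012,0,0,0,-1,0,0,0.012,0,0,0,-1,0,0,0.012,0,0,0,-1,0,0,0.012,0,0,0,-1,0,0,0.01,0,0,0,-1,0,0,0.006,0,0,0,-1,0,0,0,0,0,0,-1],
)

```text
t: 7.6
tcp_pos: [0.5235, 0.2282, 0.0958]
tool_rot: [-0.042, 0.999, -0.0, -0.001]
force: [-0.2, -0.2, -4.0]
finger_gap: 0.528
gripper_force: 62.7
```

Request:
servo_tool(
  commands=[0,0,0.003,0,0,0,-1,0,0,0.003,0,0,0,-1,0,0,0,0,0,0,-1],
)

```text
t: 7.85
tcp_pos: [0.5241, 0.2284, 0.0938]
tool_rot: [-0.042, 0.999, 0.0, 0.0]
force: [0.4, 0.0, -4.5]
finger_gap: 0.531
gripper_force: 62.7
```

```bash
python3 -c "
from h import *
st()"
```

```text
t 7.85 tcp [0.5241 0.2284 0.0938] yawY 94.79 z [ 1.e-04  0.e+00 -1.e+00] F [ 0.4  0.  -4.5] M [ 0.02 -0.04  0.02] gap 0.531 g 62.7
```

Request:
servo_tool(
  commands=[0,0,0.001,0,0,0,-1,0,0,0.001,0,0,0,-1,0,0,0,0,0,0,-1],
)

```text
t: 8.1
tcp_pos: [0.5242, 0.2285, 0.0934]
tool_rot: [-0.042, 0.999, 0.0, 0.0]
force: [-0.6, -0.3, 0.6]
finger_gap: 0.531
gripper_force: 63.2
```

```bash
python3 -c "
from h import *
st()"
```

```text
t 8.1 tcp [0.5242 0.2285 0.0934] yawY 94.79 z [ 7.e-04  1.e-04 -1.e+00] F [-0.6 -0.3  0.6] M [-0.06  0.08  0.02] gap 0.531 g 63.2
```

Contact comes at z 0.0934, and home was predicted at 0.0933. I'll press a little more, then release and rise straight up.

Request:
servo_tool(
  commands=[0,0,0.001,0,0,0,-1,0,0,0,0,0,0,-1,0,0,0,0,0,0,1,0,0,0,0,0,0,1,0,0,0,0,0,0,1,0,0,0,0,0,0,1,0,0,0,0,0,0,1],
)

```text
t: 8.68
tcp_pos: [0.5242, 0.2284, 0.0923]
tool_rot: [-0.042, 0.999, 0.0, 0.0]
force: [-0.8, 0.9, -0.8]
finger_gap: 0.998
gripper_force: 0.0
```

Request:
servo_tool(
  commands=[0,0,-0.01,0,0,0,1,0,0,-0.02,0,0,0,1,0,0,-0.05,0,0,0,1,0,0,-0.06,0,0,0,1,0,0,-0.06,0,0,0,1,0,0,-0.05,0,0,0,1,0,0,0,0,0,0,1],
)

```text
t: 9.27
tcp_pos: [0.5277, 0.2294, 0.224]
tool_rot: [-0.042, 0.999, 0.001, 0.006]
force: [0.3, -1.4, -0.0]
finger_gap: 1.0
gripper_force: 0.0
```

```bash
python3 - <<'E'
from h import *
st(); s=manip.snapshot("wrist"); save(s,"w4",(200,100,240,180),3); fit_hub(s,.524,.228,.078)
E
```

```text
t 9.27 tcp [0.5277 0.2294 0.224 ] yawY 94.8 z [ 0.0124  0.0028 -0.9999] F [ 0.3 -1.4 -0. ] M [-0.01 -0.07  0.03] gap 1.0 g 0.0
hub 0.69 0.5237 0.228 yaw%60 35.38999955625839 1-iou 0.0262438490978677
```

View pics/w4.png

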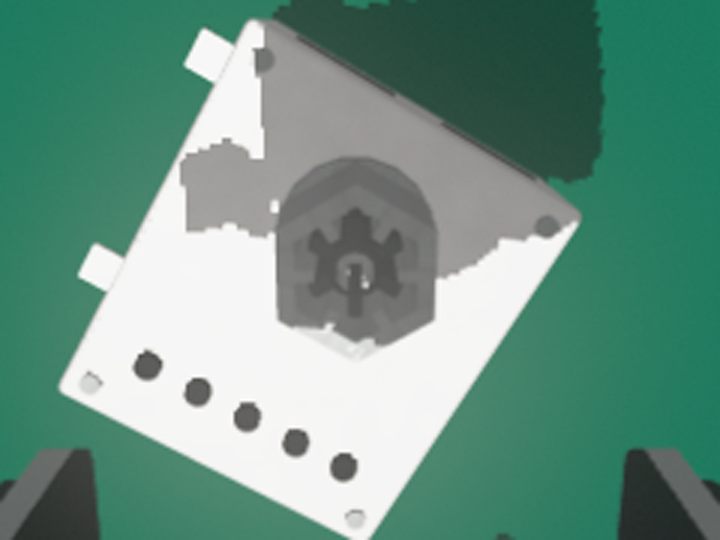

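The hub at crop (355,265) sits flat on the shoulder, with the shaft teeth between its own and the gripper well clear.

```bash
python3 -c "
from station import manip
print(manip.sign_off())"
```

```text
the job is handed in; nothing more can be done
None
```

The splined hub is meshed and seated home on the white unit's shaft and released; the two sleeves were never touched, and the job was handed in at about 9.3 s.

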